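# Put the gauge block away and seal the dry box corner by corner

### The arm

A 7-joint arm with a two-finger parallel gripper is mounted at the origin on a cart in front of the work surface, level with it; the furniture and walls round the work are solid. World frame = base frame: x ahead of the robot, y to its left, z up, the work surface at z = 0. Lengths are in m, angles in degrees, forces in N, time in s.
With the tool pointing down it reaches from about 0.35 to 0.9 m from the base axis. Payload 7.2 kg.
Tool frame: the origin (TCP) lies at the centre of the arm's flange, where the gripper is bolted on; the fingertips stand 182 mm ahead of it and the grasp point (between the pads) lies 163 mm ahead of it; z points along the fingers, y is the line along which they close (so a half turn about z gives the same grasp; the last joint's range is limited). The gripper opens to 88 mm and grips with 3 to 60 N. Pads are 20 mm wide; open, the fingers measure 115 mm over their backs; the gripper's body (75 mm by 178 mm) begins 61 mm behind the grasp point.
Start: joints at [-79.366, 23.554, -0.728, 91.456, 0.321, 64.991, -4.71], TCP at [0.157, 0.605, 0.405] pointing down, gripper open.
Joint ranges: [-169.25, 169.25], [-16.82, 113.86], [-84.01, 82.57], [7.8, 145.47], [-59.2, 239.2], [7.22, 106.19], [-163.78, 163.78]. Speed limits (degrees/s): [136.94, 136.94, 172.46, 172.46, 180, 180, 180].

### API

Orientations are given as a 3x3 rotation matrix whose columns are the frame's x, y, z axes.
In Python, from station import read_state, camera, camera_params, sign_off gives the robot as it stands.
- The arm moves only by the tool move_arm, never from a script. Its argument "plan" is a list of rows, each a list of 6 numbers: the shift along the tool's x, y, z in m, then the turn, a rotation vector about the tool's x, y, z in degrees. A call has 1 to 20 rows; each row is the pose to reach, as a shift and turn from the pose commanded when the call began, along the tool's axes at that moment; what a row does not reach only later rows make up. A row lasts 1/10 s, in which the tool goes at most 50 mm and 8.59 degrees, less where a joint would pass 70% of its speed; a pose out of reach is approached as far as the arm can. A call with a gripper value outside its range is refused whole. "grip" is the closure, from 0 (fully open) to 1 (shut), set as the call begins (left out, the last holds). The fingers move at their own pace and stop on an object; "grip_force" is the grip in N (left out, the last holds). Time passes only in rows, so rows that repeat a pose let the fingers close. It gives the time, the measured TCP pose, the force, the opening and the grip force at its end, in the units of the state.
- read_state(): the state, without advancing time (a new reading comes with each control period).
- camera(name): name is "scene" or "top"; returns the picture (384x512x3 uint8, red, green, blue); there is no depth.
- camera_params(name): a dict with "mtx" (3x3 intrinsics, pixels), "distortion" ([k1, k2, p1, p2, k3] as OpenCV has them; the pictures are not rectified), "cam_to_world" (4x4, takes a point from camera to world coordinates). Camera axes: x right, y up, looking along -z (the intrinsics and any distortion apply to the point x, -y, -z); pixel columns grow to the right and rows downward; lengths in m; the calibration is good to about 2 mm. A picture is of the moment at which its call begins. camera_params takes no time and is no camera call.
- sign_off(): hands the job in; it is judged then, once.
The state is a dict: "time_s": time; "joints": joint angles; "joint_vel": joint speeds; "tau": joint torques, N m; "tcp_pos": TCP position; "orientation": TCP orientation; "contact_force": force on the tool from outside, world axes, zero at the start; "moment": the same for the moment, N m; "finger_gap": opening from 0.0 (shut) to 1.0 (fully open); "finger_force": force on a finger pad.
Only numpy, scipy, OpenCV 4.12 (cv2) and the standard library are available. Lean on these libraries where they do the work, as an engineer would, in place of code of your own. Each camera call takes 0.05 s, during which the arm holds its last target. There are 200 camera calls.

### The job

Put the steel gauge block that was left on the mat back into the empty half of the dry box, standing on its base. Then take the lid off its wire easel, set it level on the box's gasket and let go of it, and press it down at one corner after another until all four corners are home and the lid sits flat and sealed on the flange. Leave the other things on the bench where they are.

Things in the scene. Friction and masses are not known exactly. Their poses are not given: they have to be found in the camera images.
- gauge_block: loose steel gauge block on the mat left of the clamping vice: a plain block 30 mm (x) by 45 mm (y) by 31 mm high with a small hole in its top, 0.3 kg; origin: centre of its underside, z up
- dry_box: open dry box, a fixed aluminium box 55 mm high; origin: centre of its underside, x and y along its sides, z up. Inside 96 mm (x) by 136 mm (y), walls 4 mm, floor 4 mm above the bench, straight up to the mouth. Two round sensors lie fixed side by side in the half at +y (they fill y > 23 mm, 13 mm high); the half at -y is empty
- box_mouth (a point): centre of the box's mouth at the height of the flange's face, 55 mm above the bench; axes as the box. The flange measures 120 (x) by 160 mm (y) outside. The lid's plug lip, 90 by 130 mm, 14 mm deep, lower edge rounded, enters the mouth with 3 mm play a side, either way round; lid and box axes are then parallel
- gasket (a point): centre of the black soft gasket's top, which stands 5 mm proud of the flange (60 mm above the bench). At each corner it yields under about 14 N pressed right over that corner (more if pressed further in), goes down 5 mm until the lid meets the flange, and stays down; the opposite corner may rise meanwhile. All at once would need about 56 N
- empty_half (a point): point on the floor of the dry box in the middle of its empty half: 30 mm towards -y from the box's centre, 4 mm above the bench; axes as the box
- easel: fixed bent-wire stand on which the lid leans, about 130 mm (x) by 152 mm (y), 82 mm high; origin: on the bench under the lid's middle; its back rises at 30 degrees towards its own +x, which is to the robot's right; two hooked ends at its low edge hold the lid's lower edge
- lid: loose aluminium lid, 0.36 kg, leaning on the easel 30 degrees from level, handle side up and turned to the robot's left; plate 120 (x) by 160 (y) by 5 mm, a 2 mm raised panel on its middle 66 by 106 mm. Origin: centre of the plate's underside (sealing face); z out of the handle side; x (along the handle) points up the slope, to the right, y is level. On the fresh gasket its origin is 60 mm above the bench, sealed 55 mm
- lid_handle (a point): middle of the lid's black bar handle, 31 mm above the lid's origin along its z; axes as the lid. The bar is 78 mm long (x), 14 mm wide (y), 14 mm high, with a free gap under it between two posts 52 mm apart; its top is 38 mm above the lid's origin
- lid_corner_1 (a point): point on the lid's top face over the gasket at corner (-x, +y), 52 mm and 72 mm from the lid's middle along x and y, 5 mm above the lid's origin; 65 mm above the bench when the lid stands on the fresh gasket, 60 mm when home
- lid_corner_2 (a point): the same at corner (-x, -y)
- lid_corner_3 (a point): the same at corner (+x, -y)
- lid_corner_4 (a point): the same at corner (+x, +y)
- driver: small screwdriver, 137 mm long, lying loose at the bench's front edge: a bystander
- flat_pliers: flat pliers, 129 mm long, lying loose at the bench's front edge: a bystander
- tape: roll of tape, 60 mm across, 12 mm high, lying loose behind the work: a bystander
- tweezers_2: black tweezers, 128 mm long, lying loose left of the vice: a bystander
Things that resemble listed ones, but are neither listed nor needed, are in the scene too. What is shaped like the gauge_block but turquoise is not meant.

How it is judged:
By the outcome, as a careful person would: the job done as asked, in the order asked, and still so for the second after the job is handed in, with the robot touching nothing.
It also fails if it takes over 69 s, if anything falls off the work surface, if the arm or the gripper's body presses on something with over 40 N, if the wrist force passes 120 N, or if a joint passes its speed limit or range.

## Working session

There is one attempt and no reset: what is moved stays moved. The work goes in short steps, Python scripts to look and compute and a tool call to move; the robot and the scene stay as the last step left them, time stands still between calls to the robot, and variables do not carry over. Pictures are saved under pics/ and viewed, at most 12 in all, crops included, and the job is handed in when it is done.

Besides the shell and the picture viewer there is one more tool, called after ">>>" as name(argument=value, ...) on one line, values as JSON. move_arm: Moves the arm, as the interface text tells. Its arguments: {"type":"object","properties":{"plan":{"type":"array","items":{"type":"array","items":{"type":"number"}}},"grip":{"type":"number"},"grip_force":{"type":"number"}},"required":["plan"]}

```bash
mkdir -p pics; ls; python3 - <<'E'
from station import *
import cv2,numpy as np
s=read_state();print({k:np.round(v,3).tolist() for k,v in s.items()})
for n in("scene","top"):
    im=camera(n);cv2.imwrite(f"pics/{n}0.png",im[:,:,::-1])
    p=camera_params(n);print(n,{k:np.round(v,4).tolist() for k,v in p.items()})
E
```

```text
pics
{'time_s': 0.0, 'joints': [-79.365, 23.602, -0.728, 91.505, 0.32, 64.992, -4.71], 'joint_vel': [0.056, -0.057, -0.093, 0.025, 0.116, -0.03, -0.12], 'tau': [-0.001, -58.794, 0.641, -29.108, -0.054, 0.018, 0.0], 'tcp_pos': [0.157, 0.605, 0.404], 'orientation': [[-0.968, 0.251, -0.0], [0.251, 0.968, -0.002], [-0.0, -0.002, -1.0]], 'contact_force': [0.005, -0.797, -0.024], 'moment': [-0.032, 0.001, 0.044], 'finger_force': 0.0, 'finger_gap': 1.001}
scene {'mtx': [[477.9531, 0.0, 260.8394], [0.0, 477.9531, 189.9717], [0.0, 0.0, 1.0]], 'distortion': [-0.0048, 0.0, 0.0, 0.0, 0.0], 'cam_to_world': [[0.7142, 0.4104, -0.5671, -0.2987], [-0.6999, 0.4343, -0.5671, -0.7653], [0.0135, 0.8019, 0.5974, 0.9254], [0.0, 0.0, 0.0, 1.0]]}
top {'mtx': [[454.2488, 0.0, 249.931], [0.0, 454.2488, 197.1676], [0.0, 0.0, 1.0]], 'distortion': [-0.0478, 0.0, 0.0, 0.0, 0.0], 'cam_to_world': [[0.1634, 0.9613, -0.2216, 0.2326], [-0.9866, 0.1594, -0.0359, -0.0274], [0.0008, 0.2245, 0.9745, 1.4724], [0.0, 0.0, 0.0, 1.0]]}
```

```bash
python3 -c "
import cv2
for n in('scene','top'):
    i=cv2.imread(f'pics/{n}0.png');cv2.imwrite(f'pics/{n}0b.png',cv2.resize(i,(800,600),interpolation=cv2.INTER_CUBIC))"
```

```text
(no output)
```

View pics/scene0b.png

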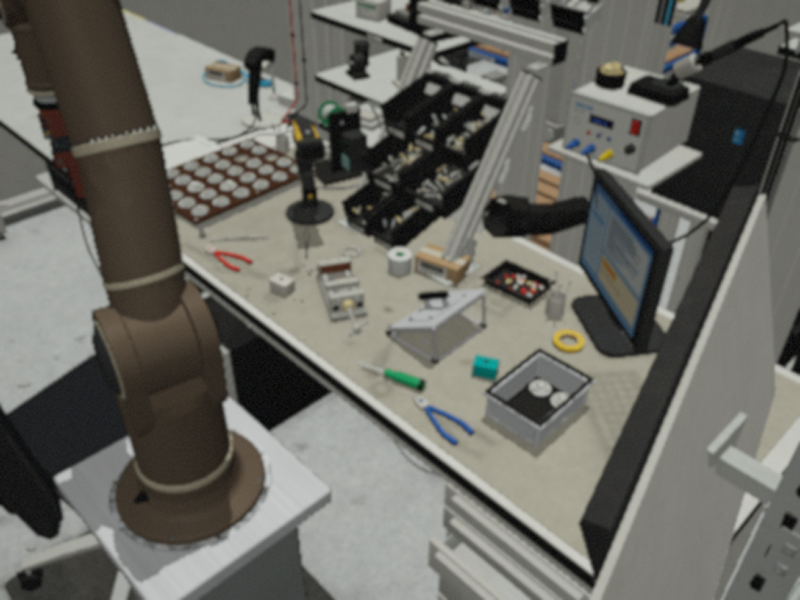

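View pics/top0b.png

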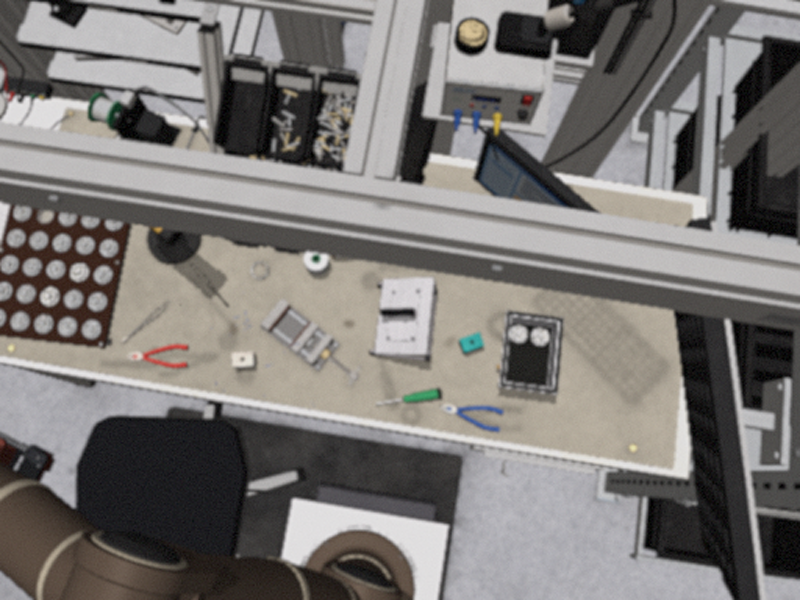

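The scene view (800 px scale) shows two block-shaped things. One is pale grey steel at (282,285), seen at (243,360) in the top view, lying left of the vice. The other is turquoise at (486,367). The grey one fits the description. The lid on its easel is at (437,320), and the box is at (540,395) with its sensors on the far side. I'll confirm in an enlarged montage and pick corners from it.

```bash
cat > h.py <<'E'
import numpy as np,cv2
from station import *
P={n:camera_params(n) for n in("scene","top")}
def ray(n,uv):
    p=P[n];u=cv2.undistortPoints(np.array([[uv]],float),np.array(p["mtx"]),np.array(p["distortion"]))[0,0]
    T=np.array(p["cam_to_world"]);return T[:3,3],T[:3,:3]@np.array([u[0],-u[1],-1])
def onz(n,uv,z):
    o,d=ray(n,uv);return o+d*(z-o[2])/d[2]
def tri(a,b):
    (o1,d1),(o2,d2)=ray("scene",a),ray("top",b)
    t=np.linalg.lstsq(np.c_[d1,-d2],o2-o1,rcond=None)[0]
    p,q=o1+d1*t[0],o2+d2*t[1];return (p+q)/2,np.linalg.norm(p-q)
def proj(n,X):
    p=P[n];T=np.linalg.inv(np.array(p["cam_to_world"]));c=T[:3,:3]@np.array(X)+T[:3,3]
    return cv2.projectPoints(np.array([[c[0],-c[1],-c[2]]]),np.zeros(3),np.zeros(3),np.array(p["mtx"]),np.array(p["distortion"]))[0].ravel()
def crop(n,im,x,y,w,h,s):
    c=cv2.resize(im[y:y+h,x:x+w],None,fx=s,fy=s,interpolation=cv2.INTER_CUBIC)
    for k in range(0,w,10):
        cv2.line(c,(k*s,0),(k*s,5),(0,0,255),1)
        if k%20==0: cv2.putText(c,str(x+k),(k*s,14),0,.3,(0,0,255),1)
    for k in range(0,h,10):
        cv2.line(c,(0,k*s),(5,k*s),(0,0,255),1)
        if k%20==0: cv2.putText(c,str(y+k),(6,k*s+4),0,.3,(0,0,255),1)
    return c
E
python3 - <<'E'
from h import *
s=cv2.imread("pics/scene0.png");t=cv2.imread("pics/top0.png")
# tiles: scene block, top block | lid | box
a=np.hstack([crop("s",s,165,165,32,38,8),crop("s",s,240,175,80,60,7)[:304,:]]) if 0 else None
def pad(c,w,h): o=np.zeros((h,w,3),np.uint8);c=c[:h,:w];o[:c.shape[0],:c.shape[1]]=c;return o
r1=np.hstack([pad(crop("s",s,165,168,32,32,6),198,300),pad(crop("s",s,243,178,74,58,4),300,300),pad(crop("s",s,306,220,75,68,4),302,300)])
r2=np.hstack([pad(crop("t",t,140,216,32,32,6),198,300),pad(crop("t",t,232,170,55,65,4),300,300),pad(crop("t",t,312,194,55,65,4),302,300)])
cv2.imwrite("pics/m1.png",np.vstack([r1,r2]))
E
```

```text
(no output)
```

View pics/m1.png

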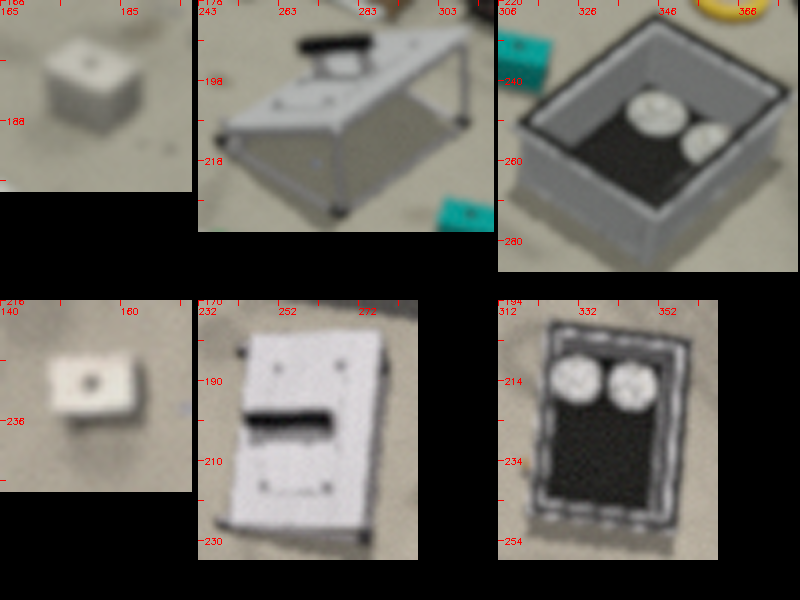

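The crop confirms it: the grey block has its hole at scene (180,178) and top (155,230), left of the vice. The lid quad in the top view is about (245,178), (277,178), (273,226) and (240,226). The box rim in the top view is about (325,200), (360,204), (355,251) and (320,247). Next I'll fit these.

```bash
cat >> h.py <<'E'
def mask(im,box,lo,hi,close=0,s=8):
    """box x,y,w,h; grey thresholds"""
    x,y,w,h=box;g=cv2.cvtColor(im,cv2.COLOR_BGR2GRAY)[y:y+h,x:x+w]
    g=cv2.resize(g,None,fx=s,fy=s,interpolation=cv2.INTER_CUBIC)
    m=((g>=lo)&(g<=hi)).astype(np.uint8)*255
    if close: m=cv2.morphologyEx(m,cv2.MORPH_CLOSE,np.ones((close,close)))
    return m
def quad(m,box,s=8):
    c=max(cv2.findContours(m,cv2.RETR_EXTERNAL,cv2.CHAIN_APPROX_NONE)[0],key=cv2.contourArea)
    c=cv2.convexHull(c);c0=c
    e=.02*cv2.arcLength(c,True)
    q=cv2.approxPolyDP(c,e,True)[:,0]
    pts=np.array([box[0],box[1]])+(q+.5)/s-.5
    r=cv2.minAreaRect(c);bp=np.array([box[0],box[1]])+(cv2.boxPoints(r)+.5)/s-.5
    return pts,bp,cv2.contourArea(c)/s/s
E
python3 - <<'E'
from h import *
s=cv2.imread("pics/scene0.png");t=cv2.imread("pics/top0.png")
np.set_printoptions(precision=4,suppress=True)
g=cv2.cvtColor(t,cv2.COLOR_BGR2GRAY)
print("blk row",g[230,142:170],"col",g[220:242,152]);print("lid row",g[190,236:284],"col",g[172:232,262]);print("box row",g[230,314:364],"col",g[194:258,340])
print("hole tri",tri((180,178.4),(155.2,229.6)))
b=(142,218,28,26);q,bp,a=quad(mask(t,b,200,255,9),b);print("block",q,a);print(np.array([onz("top",p,.031) for p in bp]))
b=(234,172,50,60);q,bp,a=quad(mask(t,b,185,255,80),b);print("lid",q,bp,a)
b=(314,194,52,62);q,bp,a=quad(mask(t,b,0,85,9),b);print("box",q,a);P4=np.array([onz("top",p,.06) for p in bp]);print(P4,P4.mean(0),np.linalg.norm(P4-np.roll(P4,1,0),axis=1))
E
```

```text
blk row [165 166 167 162 163 167 183 212 219 218 213 193 164 153 186 216 223 223
 221 197 146 107 129 162 173 169 169 171] col [153 159 164 163 170 189 213 217 217 213 213 217 222 214 179 117  95 104
 122 138 142 144]
lid row [169 170 169 168 165 167 165 180 194 211 209 212 210 209 205 205 210 208
 207 208 208 211 211 213 212 212 209 212 212 212 213 210 202 204 210 215
 214 213 217 207 175 131 114 121 143 167 169 170] col [149 163 165 167 170 182 200 206 209 210 209 210 208 211 215 213 210 209
 209 212 213 212 212 205 181 124  59  21  24  55  94 120 144 176 206 214
 211 213 214 211 211 210 208 199 190 186 190 205 206 208 209 205 207 203
 179 136 121 116 112 109]
box row [172 171 175 174 173 170 151 115  87  94  85  58  41  37  29  34  32  37
  36  32  37  37  36  37  39  30  39  30  34  34  36  39  32  36  35  40
  62  92  90  85 128 170 134  85 118 155 169 168 171 167] col [154 160 160 166 168 162 133  91  88 105 104  86  83  79  53  34  56  92
 134 160 169 160 141 133 117  74  43  32  31  34  30  36  34  39  34  30
  39  35  36  37  37  35  37  39  33  35  34  37  33  35  36  77 11
[... 160 characters left out ...]
625 232.5625]
 [155.4375 233.5625]
 [148.5625 232.9375]
 [148.0625 227.3125]
 [149.1875 225.6875]
 [158.8125 225.0625]] 101.34375
[[0.415  0.3342 0.031 ]
 [0.4228 0.2935 0.031 ]
 [0.3962 0.2872 0.031 ]
 [0.3884 0.3277 0.031 ]]
lid [[276.0625 177.4375]
 [272.0625 224.9375]
 [240.5625 224.9375]
 [245.3125 178.4375]] [[239.1105 224.9553]
 [244.4818 174.0093]
 [277.3162 177.471 ]
 [271.9448 228.4171]] 1584.171875
box [[328.9375 204.0625]
 [354.9375 207.1875]
 [351.9375 245.1875]
 [344.4375 249.3125]
 [320.6875 240.4375]] 1262.3203125
[[ 0.4335 -0.2159  0.06  ]
 [ 0.5734 -0.2146  0.06  ]
 [ 0.5774 -0.3157  0.06  ]
 [ 0.4375 -0.3149  0.06  ]] [ 0.5055 -0.2652  0.06  ] [0.0991 0.1399 0.1012 0.1399]
```

```bash
python3 - <<'E'
from h import *
s=cv2.imread("pics/scene0.png");t=cv2.imread("pics/top0.png")
def pad(c,w,h): o=np.zeros((h,w,3),np.uint8);c=c[:h,:w];o[:c.shape[0],:c.shape[1]]=c;return o
cv2.imwrite("pics/m2.png",np.hstack([pad(crop("s",s,308,220,74,70,6),440,600),pad(crop("t",t,314,194,50,60,7),350,600)])[:440])
E
```

```text
(no output)
```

View pics/m2.png

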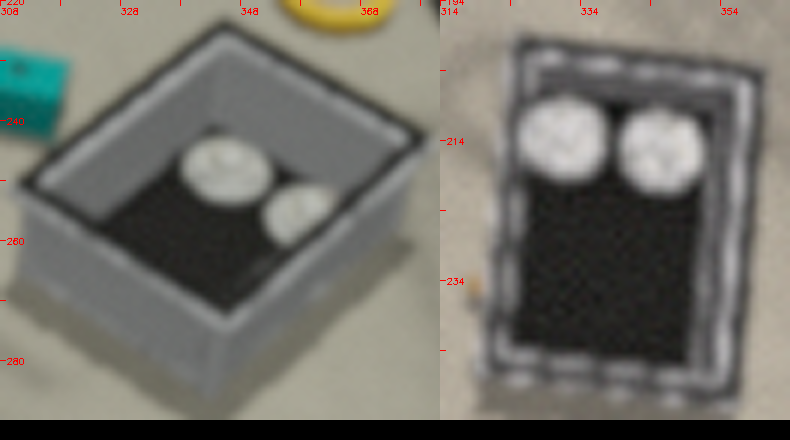

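The scene rim corners are about (313,251), (345.5,224.5), (378,243) and (346,273). In the top view they are (325,200), (359,205), (356,250) and (321,247). Next I'll work these into box and lid positions, taking the lid in both views.

```bash
python3 - <<'E'
from h import *
np.set_printoptions(precision=4,suppress=True)
S=[(313,250.8),(345.5,224.5),(378,243.3),(346,273)]
T=[(325.1,200),(359.3,204.7),(355.9,250.4),(320.7,246.6)]
def rep(Q):
    Q=np.array(Q);print(Q[:,:2].tolist(),Q.mean(0),"len",np.linalg.norm(Q-np.roll(Q,1,0),axis=1),"ang",[np.round(np.degrees(np.arctan2(*(Q[(i+1)%4]-Q[i])[1::-1])),1) for i in range(4)])
rep([onz("scene",p,.059) for p in S]);rep([onz("top",p,.059) for p in T])
# match: scene left<->top TL ; top<->? triangulate
for a in range(4):
    b=min(range(4),key=lambda k:tri(S[a],T[k])[1]);print(a,b,*tri(S[a],T[b]))
# lid corners
LT=dict(TL=(244.7,177.7),TR=(276.6,177.0),BR=(272.6,225.8),BL=(240,225.8))
LS=dict(TR=(309.3,186.3),BR=(279,209.8),BL=(249.5,209.3))
for k in LS: print(k,*tri(LS[k],LT[k]))
s=cv2.imread("pics/scene0.png");t=cv2.imread("pics/top0.png")
for n,im,b in(("scene",s,(262,183,28,10)),("top",t,(238,190,32,16))):
    q,bp,a=quad(mask(im,b,0,80),b);print(n,"handle",bp,bp.mean(0))
E
```

```text
[[0.43716011580531683, -0.22474028651175582], [0.5823617976080493, -0.2188982893571595], [0.583993181062715, -0.32542899562863004], [0.43644816780044665, -0.33235933678234214]] [ 0.51   -0.2754  0.059 ] len [0.1076 0.1453 0.1065 0.1477] ang [np.float64(2.3), np.float64(-89.1), np.float64(-177.3), np.float64(89.6)]
[[0.5841282931104774, -0.213620552386483], [0.5867687836733786, -0.3235780875794016], [0.4399711440616776, -0.32929220015044225], [0.4339746369102396, -0.2190476462528645]] [ 0.5112 -0.2714  0.059 ] len [0.1503 0.11   0.1469 0.1104] ang [np.float64(-88.6), np.float64(-177.8), np.float64(93.1), np.float64(2.1)]
0 3 [ 0.4366 -0.2215  0.0565] 0.0060934188813342475
1 0 [ 0.5863 -0.2151  0.054 ] 0.0024160235637630516
2 1 [ 0.5873 -0.324   0.056 ] 0.000514870756196055
3 2 [ 0.4405 -0.3302  0.0544] 0.0003490315625438739
TR [ 0.6274 -0.0478  0.077 ] 0.003756533970715956
BR [ 0.4733 -0.0624  0.0797] 0.006162791260405351
BL [0.4626 0.0421 0.0266] 0.0005733736048115182
scene handle [[267.7633 187.1991]
 [285.7085 186.0028]
 [286.0111 190.5409]
 [268.0658 191.7373]] [276.8872 188.87  ]
top handle [[243.4222 197.817 ]
 [264.7879 197.6296]
 [264.8256 201.9297]
 [243.4599 202.1171]] [254.1239 199.8734]
```

```bash
cat >> h.py <<'E'
from scipy.spatial.transform import Rotation as R
def ori(ydir_deg,tilt_axis=None,tilt=0):
    """tool z down, tool y horizontal at azimuth; optional tilt about world axis"""
    a=np.radians(ydir_deg);y=np.array([np.cos(a),np.sin(a),0]);z=np.array([0,0,-1.]);M=np.c_[np.cross(y,z),y,z]
    return M if tilt_axis is None else R.from_rotvec(np.radians(tilt)*np.array(tilt_axis)).as_matrix()@M
def delta(G,M,frm=None,d=.163):
    """row taking tool to grasp point G with orientation M"""
    if frm is None:
        s=read_state();frm=(np.array(s["tcp_pos"]),np.array(s["orientation"]))
    p,O=frm;t=np.array(G)-d*M[:,2]
    r=np.r_[O.T@(t-p),R.from_matrix(O.T@M).as_rotvec(degrees=True)];return np.round(r,4).tolist()
E
python3 - <<'E'
from h import *
np.set_printoptions(precision=4,suppress=True)
h,e=tri((276.9,188.9),(254.1,199.9));print("handle",h,e)
az=np.radians(-84.6);xh=np.array([np.cos(az),np.sin(az),0]);z=.866*np.array([0,0,1])-.5*xh
x=.866*xh+.5*np.array([0,0,1]);print("lid centre from handle",h-.031*z,"from corners",(np.array([.6274,-.0478,.077])+[.4626,.0421,.0266])/2)
M=ori(10);print(delta((.4055,.309,.12),M));print(delta((.4055,.309,.022),M))
E
```

```text
handle [0.5431 0.0094 0.0789] 0.0004786671029207143
lid centre from handle [ 0.5446 -0.006   0.0521] from corners [ 0.545  -0.0029  0.0518]
[-0.3149, -0.2237, 0.1213, -0.0693, 0.053, 65.4608]
[-0.3149, -0.2236, 0.2193, -0.0693, 0.053, 65.4608]
```

>>> move_arm(plan=[[-0.315, -0.224, 0.12, 0, 0, 65.5], [-0.315, -0.224, 0.12, 0, 0, 65.5], [-0.315, -0.224, 0.12, 0, 0, 65.5], [-0.315, -0.224, 0.12, 0, 0, 65.5], [-0.315, -0.224, 0.12, 0, 0, 65.5], [-0.315, -0.224, 0.12, 0, 0, 65.5], [-0.315, -0.224, 0.12, 0, 0, 65.5], [-0.315, -0.224, 0.12, 0, 0, 65.5], [-0.315, -0.224, 0.12, 0, 0, 65.5], [-0.315, -0.224, 0.12, 0, 0, 65.5], [-0.315, -0.224, 0.12, 0, 0, 65.5], [-0.315, -0.224, 0.12, 0, 0, 65.5], [-0.315, -0.224, 0.12, 0, 0, 65.5]], grip=0.3)

```text
time_s: 1.4
tcp_pos: [0.4048, 0.3103, 0.2849]
orientation: [[-0.176, 0.984, 0.0], [0.984, 0.176, 0.001], [0.001, 0.0, -1.0]]
contact_force: [0.2, 0.4, -0.1]
finger_gap: 0.696
finger_force: 0.0
```

```bash
python3 - <<'E'
from h import *
s=camera("scene")[:,:,::-1];t=camera("top")[:,:,::-1]
def pad(c,w,h): o=np.zeros((h,w,3),np.uint8);c=c[:h,:w];o[:c.shape[0],:c.shape[1]]=c;return o
cv2.imwrite("pics/m3.png",np.hstack([pad(crop("s",s,130,110,100,100,4),400,400),pad(crop("t",t,110,180,100,100,4),400,400)]))
print(read_state()["tcp_pos"],delta((.4055,.309,.022),ori(10)))
E
```

```text
[0.40505992 0.30991432 0.28486347] [-0.001, 0.0003, 0.0999, 0.0128, -0.0294, 0.0688]
```

View pics/m3.png

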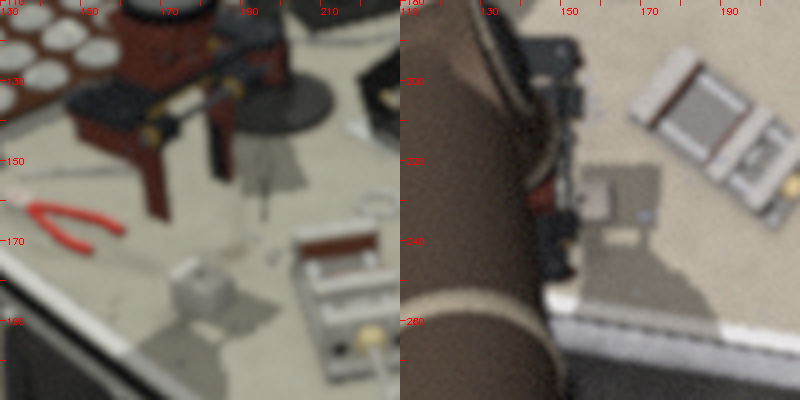

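The view shows the fingers above the block, straddling it along x, and the block unmoved at scene (180,180). Going down and closing.

>>> move_arm(plan=[[0, 0, 0.04, 0, 0, 0], [0, 0, 0.075, 0, 0, 0], [0, 0, 0.099, 0, 0, 0], [0, 0, 0.099, 0, 0, 0], [0, 0, 0.099, 0, 0, 0]])

```text
time_s: 2.0
tcp_pos: [0.4054, 0.3093, 0.1854]
orientation: [[-0.174, 0.985, -0.001], [0.985, 0.174, -0.001], [-0.0, -0.001, -1.0]]
contact_force: [0.3, -0.2, -0.8]
finger_gap: 0.701
finger_force: 0.0
```

>>> move_arm(plan=[[0, 0, 0, 0, 0, 0], [0, 0, 0, 0, 0, 0], [0, 0, 0, 0, 0, 0], [0, 0, 0, 0, 0, 0], [0, 0, 0, 0, 0, 0], [0, 0, 0, 0, 0, 0]], grip=1, grip_force=35)

```text
time_s: 2.6
tcp_pos: [0.4058, 0.3092, 0.186]
orientation: [[-0.173, 0.985, 0.0], [0.985, 0.173, 0.001], [0.0, 0.001, -1.0]]
contact_force: [0.3, -0.4, 3.9]
finger_gap: 0.341
finger_force: 34.5
```

>>> move_arm(plan=[[0, 0, -0.03, 0, 0, 0], [0, 0, -0.08, 0, 0, 0], [0, 0, -0.13, 0, 0, 0], [0, 0, -0.13, 0, 0, 0], [0, 0, -0.13, 0, 0, 0]])

```text
time_s: 3.1
tcp_pos: [0.4054, 0.3091, 0.3162]
orientation: [[-0.173, 0.985, 0.001], [0.985, 0.173, 0.002], [0.001, 0.001, -1.0]]
contact_force: [-0.1, 0.1, -3.4]
finger_gap: 0.346
finger_force: 34.5
```

```bash
python3 - <<'E'
from h import *
yb=np.radians(2.2);Y=np.array([np.cos(yb),np.sin(yb),0]);C=np.array([.511,-.2735,0])
E=C-.03*Y;print(E);M=ori(2.2)
s=read_state();print(s["finger_gap"],s["finger_force"],s["contact_force"])
f=(np.array(s["tcp_pos"]),np.array(s["orientation"]))
print(delta(E+[0,0,.15],M));print(delta(E+[0,0,.028],M))
E
```

```text
[ 0.48102211 -0.27465163  0.        ]
0.34558184873975006 34.47574317455292 [-0.06630084  0.05783645 -3.44084833]
[-0.5881, -0.0267, 0.0023, 0.0626, -0.09, 7.783]
[-0.5882, -0.0269, 0.1243, 0.0626, -0.09, 7.783]
```

>>> move_arm(plan=[[-0.588, -0.027, 0.002, 0, 0, 7.8], [-0.588, -0.027, 0.002, 0, 0, 7.8], [-0.588, -0.027, 0.002, 0, 0, 7.8], [-0.588, -0.027, 0.002, 0, 0, 7.8], [-0.588, -0.027, 0.002, 0, 0, 7.8], [-0.588, -0.027, 0.002, 0, 0, 7.8], [-0.588, -0.027, 0.002, 0, 0, 7.8], [-0.588, -0.027, 0.002, 0, 0, 7.8], [-0.588, -0.027, 0.002, 0, 0, 7.8], [-0.588, -0.027, 0.002, 0, 0, 7.8], [-0.588, -0.027, 0.002, 0, 0, 7.8], [-0.588, -0.027, 0.002, 0, 0, 7.8], [-0.588, -0.027, 0.002, 0, 0, 7.8], [-0.588, -0.027, 0.002, 0, 0, 7.8], [-0.588, -0.027, 0.002, 0, 0, 7.8]])

```text
time_s: 4.6
tcp_pos: [0.4804, -0.2733, 0.3119]
orientation: [[-0.039, 0.999, -0.003], [0.999, 0.039, 0.002], [0.002, -0.003, -1.0]]
contact_force: [-0.1, -0.4, -2.7]
finger_gap: 0.338
finger_force: 34.5
```

```bash
python3 - <<'E'
from h import *
t=camera("top")[:,:,::-1];s=camera("scene")[:,:,::-1]
cv2.imwrite("pics/m4.png",np.hstack([crop("s",s,290,150,100,130,4),crop("t",t,290,150,100,130,4)]))
print(read_state()["tcp_pos"],delta((.481,-.2747,.0275),ori(2.2)))
E
```

```text
[ 0.48078356 -0.27308071  0.31278511] [-0.0018, 0.0003, 0.1223, -0.0787, -0.0762, 0.0826]
```

View pics/m4.png

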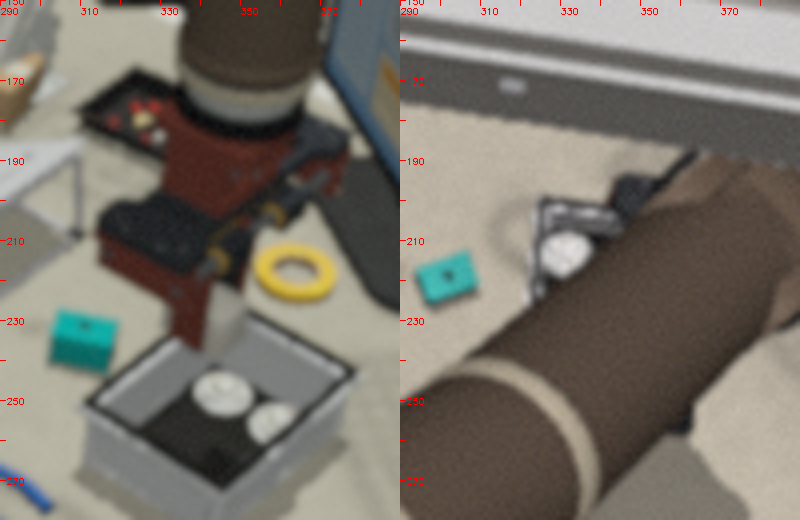

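The block is held over the box at scene (345,225), with the empty half below it. Lowering it in and opening part-way.

>>> move_arm(plan=[[-0.002, 0, 0.04, 0, 0, 0], [-0.002, 0, 0.08, 0, 0, 0], [-0.002, 0, 0.105, 0, 0, 0], [-0.002, 0, 0.115, 0, 0, 0], [-0.002, 0, 0.122, 0, 0, 0], [-0.002, 0, 0.122, 0, 0, 0], [-0.002, 0, 0.122, 0, 0, 0]])

```text
time_s: 5.4
tcp_pos: [0.4813, -0.2769, 0.1928]
orientation: [[-0.038, 0.999, 0.002], [0.999, 0.038, -0.001], [-0.001, 0.002, -1.0]]
contact_force: [0.1, 0.6, -2.6]
finger_gap: 0.344
finger_force: 34.5
```

>>> move_arm(plan=[[0, 0, 0, 0, 0, 0], [0, 0, 0, 0, 0, 0], [0, 0, 0, 0, 0, 0]], grip=0.48)

```text
time_s: 5.7
tcp_pos: [0.4811, -0.2769, 0.1924]
orientation: [[-0.038, 0.999, 0.002], [0.999, 0.038, -0.0], [-0.0, 0.002, -1.0]]
contact_force: [0.1, -0.7, 0.4]
finger_gap: 0.515
finger_force: 0.0
```

>>> move_arm(plan=[[0, 0, -0.03, 0, 0, 0], [0, 0, -0.07, 0, 0, 0], [0, 0, -0.12, 0, 0, 0], [0, 0, -0.15, 0, 0, 0], [0, 0, -0.15, 0, 0, 0]])

```text
time_s: 6.2
tcp_pos: [0.4816, -0.2779, 0.3463]
orientation: [[-0.037, 0.999, 0.008], [0.999, 0.037, -0.002], [-0.003, 0.008, -1.0]]
contact_force: [-0.6, 0.3, -0.1]
finger_gap: 0.52
finger_force: 0.0
```

```bash
cat >> h.py <<'E'
az=np.radians(-84.6);XH=np.array([np.cos(az),np.sin(az),0])
LZ=np.cos(np.pi/6)*np.array([0,0,1])-.5*XH;LX=np.cos(np.pi/6)*XH+.5*np.array([0,0,1]);LY=np.cross(LZ,LX)
ML=np.c_[np.cross(LY,-LZ),LY,-LZ]
E
python3 - <<'E'
from h import *
H=np.array([.5445,-.0045,.052])+.031*LZ;print(H)
print(delta(H+.08*LZ,ML));print(R.from_matrix(ML).as_matrix().round(3).tolist())
E
```

```text
[0.54304132 0.01093121 0.07884679]
[0.4078, 0.0648, 0.0564, -0.4303, -29.8226, -3.3065]
[[-0.082, 0.996, 0.047], [0.862, 0.094, -0.498], [-0.5, 0.0, -0.866]]
```

>>> move_arm(plan=[[0.408, 0.065, 0.056, -0.4, -29.8, -3.3], [0.408, 0.065, 0.056, -0.4, -29.8, -3.3], [0.408, 0.065, 0.056, -0.4, -29.8, -3.3], [0.408, 0.065, 0.056, -0.4, -29.8, -3.3], [0.408, 0.065, 0.056, -0.4, -29.8, -3.3], [0.408, 0.065, 0.056, -0.4, -29.8, -3.3], [0.408, 0.065, 0.056, -0.4, -29.8, -3.3], [0.408, 0.065, 0.056, -0.4, -29.8, -3.3], [0.408, 0.065, 0.056, -0.4, -29.8, -3.3], [0.408, 0.065, 0.056, -0.4, -29.8, -3.3], [0.408, 0.065, 0.056, -0.4, -29.8, -3.3], [0.408, 0.065, 0.056, -0.4, -29.8, -3.3]])

```text
time_s: 7.4
tcp_pos: [0.5301, 0.1319, 0.2855]
orientation: [[-0.085, 0.996, 0.039], [0.863, 0.093, -0.496], [-0.498, -0.009, -0.867]]
contact_force: [0.6, -1.0, -0.2]
finger_gap: 0.519
finger_force: 0.0
```

```bash
python3 - <<'E'
from h import *
H=np.array([.543,.0102,.0788])
t=camera("top")[:,:,::-1];s=camera("scene")[:,:,::-1]
cv2.imwrite("pics/m5.png",np.hstack([crop("s",s,230,130,120,150,3),crop("s",s,305,215,80,80,5)[:400]]) if 0 else cv2.hconcat([cv2.copyMakeBorder(crop("s",s,240,130,80,100,5),0,0,0,0,0),cv2.copyMakeBorder(crop("s",s,305,215,80,80,5),0,100,0,0,0)]))
print(read_state()["tcp_pos"],delta(H-.001*LZ,ML))
E
```

```text
[0.53020107 0.13146337 0.28582666] [-0.0023, 0.002, 0.0782, -0.4766, -0.1901, 0.1016]
```

View pics/m5.png

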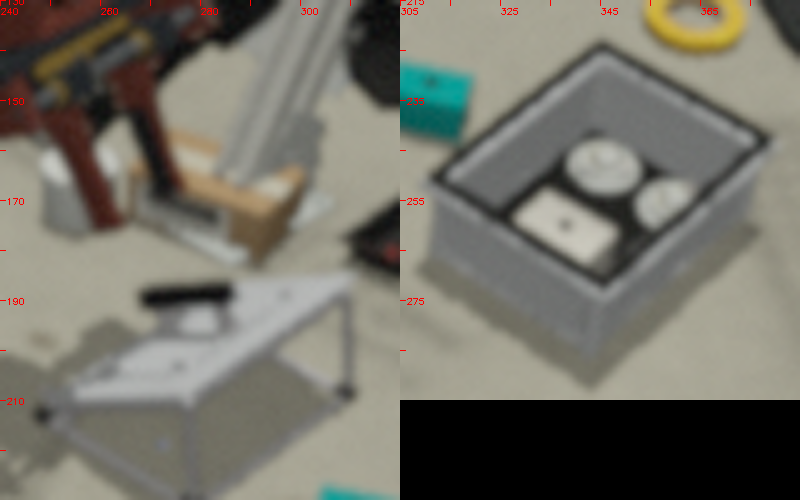

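The block now stands in the empty half at scene (337,260), clear of the sensors. The open fingers are above the lid handle at scene (275,189). Going down on the handle.

>>> move_arm(plan=[[-0.002, 0.002, 0.03, -0.5, -0.2, 0.1], [-0.002, 0.002, 0.055, -0.5, -0.2, 0.1], [-0.002, 0.002, 0.07, -0.5, -0.2, 0.1], [-0.002, 0.002, 0.077, -0.5, -0.2, 0.1], [-0.002, 0.002, 0.077, -0.5, -0.2, 0.1], [-0.002, 0.002, 0.077, -0.5, -0.2, 0.1]])

```text
time_s: 8.1
tcp_pos: [0.5359, 0.0935, 0.2204]
orientation: [[-0.083, 0.995, 0.049], [0.862, 0.096, -0.497], [-0.5, 0.001, -0.866]]
contact_force: [-0.3, 0.3, 0.1]
finger_gap: 0.519
finger_force: 0.0
```

>>> move_arm(plan=[[0, 0, 0, 0, 0, 0], [0, 0, 0, 0, 0, 0], [0, 0, 0, 0, 0, 0], [0, 0, 0, 0, 0, 0], [0, 0, 0, 0, 0, 0], [0, 0, 0, 0, 0, 0]], grip=1, grip_force=25)

```text
time_s: 8.7
tcp_pos: [0.5359, 0.0941, 0.22]
orientation: [[-0.084, 0.995, 0.05], [0.862, 0.097, -0.497], [-0.499, 0.001, -0.866]]
contact_force: [1.1, 0.8, 1.7]
finger_gap: 0.161
finger_force: 24.9
```

```bash
python3 - <<'E'
from h import *
s=read_state();print(s["tcp_pos"],np.round(s["orientation"],3).tolist(),s["finger_gap"],s["contact_force"],s["moment"])
p=np.array(s["tcp_pos"]);O=np.array(s["orientation"]);print("grasp",p+.163*O[:,2])
print("upslope in tool",O.T@LX,"vertical in tool",O.T@[0,0,1])
E
```

```text
[0.53588541 0.09413511 0.21998652] [[-0.084, 0.995, 0.05], [0.862, 0.097, -0.497], [-0.499, 0.001, -0.866]] 0.16083145914052552 [1.0994306  0.7597547  1.66189733] [ 0.69000805 -0.11620883 -0.17291839]
grasp [0.54402171 0.01313978 0.0787684 ]
upslope in tool [-9.99997552e-01 -2.10061820e-03 -6.94764119e-04] vertical in tool [-0.49940243  0.00148979 -0.86636886]
```

>>> move_arm(plan=[[0, 0, 0, 0, 0, 0], [-0.004, 0, -0.002, 0, 0, 0], [-0.008, 0, -0.006, 0, 0, 0], [-0.012, 0, -0.013, 0, 0, 0], [-0.02, 0, -0.026, 0, 0, 0]], grip_force=55)

```text
time_s: 9.2
tcp_pos: [0.5352, 0.0899, 0.2519]
orientation: [[-0.086, 0.995, 0.047], [0.862, 0.098, -0.498], [-0.5, -0.002, -0.866]]
contact_force: [0.8, 0.4, -3.0]
finger_gap: 0.155
finger_force: 55.0
```

>>> move_arm(plan=[[-0.02, 0, -0.035, 0, 0, 0], [-0.042, 0, -0.073, 0, 0, 0], [-0.06, 0, -0.104, 0, 0, 0], [-0.06, 0, -0.104, 0, 0, 0], [-0.06, 0, -0.104, 0, 0, 0]])

```text
time_s: 9.7
tcp_pos: [0.5356, 0.0888, 0.3731]
orientation: [[-0.083, 0.995, 0.049], [0.863, 0.097, -0.497], [-0.499, 0.001, -0.867]]
contact_force: [-0.4, 0.4, -3.5]
finger_gap: 0.156
finger_force: 55.0
```

```bash
python3 - <<'E'
from h import *
print(read_state()["finger_gap"],delta((.511,-.2735,.19),ori(2.2)))
E
```

```text
0.1555123403346218 [-0.3004, -0.0595, 0.1961, 0.9367, 29.921, 3.2464]
```

>>> move_arm(plan=[[-0.3, -0.06, 0.196, 0.9, 29.9, 3.2], [-0.3, -0.06, 0.196, 0.9, 29.9, 3.2], [-0.3, -0.06, 0.196, 0.9, 29.9, 3.2], [-0.3, -0.06, 0.196, 0.9, 29.9, 3.2], [-0.3, -0.06, 0.196, 0.9, 29.9, 3.2], [-0.3, -0.06, 0.196, 0.9, 29.9, 3.2], [-0.3, -0.06, 0.196, 0.9, 29.9, 3.2], [-0.3, -0.06, 0.196, 0.9, 29.9, 3.2], [-0.3, -0.06, 0.196, 0.9, 29.9, 3.2], [-0.3, -0.06, 0.196, 0.9, 29.9, 3.2], [-0.3, -0.06, 0.196, 0.9, 29.9, 3.2]])

```text
time_s: 10.8
tcp_pos: [0.5111, -0.271, 0.3515]
orientation: [[-0.042, 0.999, -0.002], [0.999, 0.042, -0.0], [-0.0, -0.002, -1.0]]
contact_force: [0.0, -0.3, -3.7]
finger_gap: 0.156
finger_force: 55.0
```

```bash
python3 - <<'E'
from h import *
t=camera("top")[:,:,::-1];s=camera("scene")[:,:,::-1]
cv2.imwrite("pics/s6.png",s);cv2.imwrite("pics/t6.png",t)
a=crop("s",s,290,170,100,120,5);b=crop("t",t,300,170,75,120,4);o=np.zeros((600,300,3),np.uint8);o[:480]=b
cv2.imwrite("pics/m6.png",np.hstack([a,o]))
q=read_state();p=np.array(q["tcp_pos"]);O=np.array(q["orientation"]);g=p+.163*O[:,2];print(g,O.round(3).tolist())
# predicted underside corners if grasp at lid (0,0,.031)
for X in(-.06,.06):
    for Y in(-.08,.08):
        for z in(0,.005):
            # lid x = -tool x, y=tool y, z=-tool z
            w=g-O[:,0]*X+O[:,1]*Y-O[:,2]*(z-.030);print(X,Y,z,w.round(3),proj("scene",w).round(1),proj("top",w).round(1))
E
```

```text
[ 0.51123946 -0.27103838  0.18909095] [[-0.042, 0.999, -0.001], [0.999, 0.042, -0.001], [-0.001, -0.001, -1.0]]
-0.06 -0.08 0 [ 0.429 -0.214  0.159] [310.8 221. ] [324.2 244. ]
-0.06 -0.08 0.005 [ 0.429 -0.214  0.164] [311.  219.4] [324.5 243.8]
-0.06 0.08 0 [ 0.589 -0.208  0.159] [348.1 193.1] [328.8 190.9]
-0.06 0.08 0.005 [ 0.589 -0.208  0.164] [348.3 191.6] [329.  190.5]
0.06 -0.08 0 [ 0.434 -0.334  0.159] [351.2 244.1] [365.3 249. ]
0.06 -0.08 0.005 [ 0.434 -0.334  0.164] [351.4 242.6] [365.7 248.8]
0.06 0.08 0 [ 0.594 -0.328  0.159] [387.2 212.9] [368.8 195.7]
0.06 0.08 0.005 [ 0.594 -0.328  0.164] [387.6 211.4] [369.2 195.3]
```

View pics/m6.png

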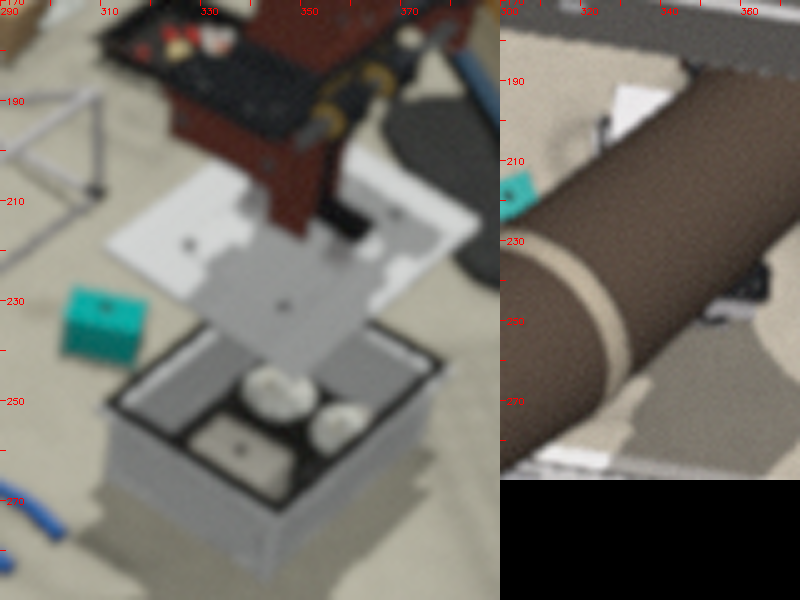

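The lid hangs level-ish over the box: corners at scene (311,219), (349,245) and (386,214). Its right side looks 2–3 px lower than predicted, so I'll measure edge offsets numerically.

```bash
python3 - <<'E'
from h import *
g=cv2.GaussianBlur(cv2.cvtColor(cv2.imread("pics/s6.png"),cv2.COLOR_BGR2GRAY).astype(np.float32),(0,0),.6)
G=np.array([.51124,-.27104,.18909]);O=np.array(read_state()["orientation"])
W=lambda X,Y,z:G-O[:,0]*X+O[:,1]*Y-O[:,2]*(z-.030)
C=np.mean([proj("scene",W(0,0,0.0025))],0)
def scan(A,B,name):
    for f in np.linspace(.08,.92,8):
        a=proj("scene",W(*(np.array(A)*(1-f)+np.array(B)*f)));d=proj("scene",W(*B))-proj("scene",W(*A));n=np.array([-d[1],d[0]])/np.hypot(*d)
        if n@(a-C)<0:n=-n
        k=np.arange(-7,7.01,.5);p=a+k[:,None]*n
        v=cv2.remap(g,p[:,0].astype(np.float32)[None],p[:,1].astype(np.float32)[None],1)[0]
        print(name,round(f,2),v[::1].astype(int).tolist())
print("values outward -7..7 step .5, 0=pred top edge")
scan((-.06,-.08,.005),(.06,-.08,.005),"L-B");scan((.06,-.08,.005),(.06,.08,.005),"B-R");scan((-.06,-.08,.005),(-.06,.08,.005),"L-T")
E
```

```text
values outward -7..7 step .5, 0=pred top edge
L-B 0.08 [209, 209, 210, 210, 210, 210, 210, 210, 210, 210, 208, 205, 200, 192, 184, 177, 171, 170, 170, 172, 174, 175, 175, 175, 175, 174, 171, 168, 163]
L-B 0.2 [209, 209, 209, 209, 209, 209, 209, 209, 209, 209, 208, 206, 203, 197, 189, 180, 172, 166, 166, 167, 170, 172, 171, 169, 166, 160, 154, 146, 138]
L-B 0.32 [187, 196, 201, 205, 207, 207, 208, 208, 208, 208, 208, 207, 205, 202, 196, 189, 180, 172, 169, 167, 168, 171, 172, 172, 171, 168, 166, 163, 161]
L-B 0.44 [158, 161, 164, 167, 170, 171, 171, 169, 167, 165, 163, 160, 158, 156, 154, 151, 150, 151, 152, 157, 161, 165, 169, 171, 171, 171, 170, 170, 167]
L-B 0.56 [148, 147, 147, 146, 146, 146, 147, 147, 147, 147, 147, 147, 147, 147, 147, 145, 143, 138, 132, 126, 123, 121, 127, 133, 138, 144, 147, 148, 149]
L-B 0.68 [148, 148, 147, 147, 146, 146, 146, 146, 146, 146, 146, 146, 146, 146, 146, 145, 144, 142, 138, 133, 128, 122, 119, 116, 115, 115, 114, 115, 115]
L-B 0.8 [126, 130, 134, 139, 142, 143, 144, 144, 143, 143, 143, 143, 144, 144, 144, 143, 143, 142, 139, 135, 129, 122, 116, 1
[... 1839 characters left out ...]
69, 169, 168, 167]
L-T 0.44 [207, 207, 208, 208, 209, 209, 209, 208, 208, 209, 209, 209, 209, 208, 205, 201, 195, 189, 182, 178, 174, 172, 170, 170, 169, 168, 167, 166, 164]
L-T 0.56 [183, 192, 200, 205, 207, 208, 209, 208, 208, 207, 206, 204, 203, 199, 194, 188, 178, 168, 155, 143, 132, 120, 110, 102, 92, 84, 76, 68, 63]
L-T 0.68 [68, 67, 67, 66, 63, 63, 59, 54, 54, 50, 49, 48, 47, 46, 46, 46, 45, 45, 45, 44, 44, 44, 45, 44, 44, 44, 43, 43, 43]
L-T 0.8 [46, 46, 46, 46, 47, 46, 46, 45, 44, 43, 41, 40, 38, 37, 36, 35, 33, 32, 31, 31, 31, 30, 32, 33, 33, 33, 34, 33, 32]
L-T 0.92 [53, 54, 54, 53, 49, 45, 41, 37, 33, 32, 32, 33, 34, 34, 35, 37, 38, 40, 42, 42, 40, 38, 36, 35, 35, 35, 35, 35, 35]
```

```bash
python3 - <<'E'
from h import *
from scipy.optimize import least_squares
C=np.array([.511,-.2735,.06]);a=np.radians(2.2);Y=np.array([np.cos(a),np.sin(a),0]);X=np.array([np.sin(a),-np.cos(a),0])
im={n:cv2.GaussianBlur(cv2.cvtColor(cv2.imread(f"pics/{n}0.png"),cv2.COLOR_BGR2GRAY).astype(np.float32),(0,0),.5) for n in("scene","top")}
for n in im:
  c=proj(n,C)
  for nm,A,B in(("-y",(-52,-72),(52,-72)),("+y",(-52,72),(52,72)),("-x",(-52,-72),(-52,72)),("+x",(52,-72),(52,72))):
    out=[]
    for f in np.linspace(.1,.9,9):
        q=(np.array(A)*(1-f)+np.array(B)*f)/1e3
        w=C+X*q[0]+Y*q[1];o=X*np.sign(q[0]) if nm[1]=="x" else Y*np.sign(q[1])
        k=np.arange(-14,16.1,1)
        p=np.array([proj(n,w+o*t/1e3) for t in k]).astype(np.float32)
        out.append(cv2.remap(im[n],p[:,0][None],p[:,1][None],cv2.INTER_CUBIC)[0])
    m=np.median(out,0);per=[int(k[8+np.argmin(o[8:26])]) for o in out]
    print(n,nm,"median profile mm -14..16:",m[::2].astype(int).tolist(),"darkest at",per)
E
```

```text
scene -y median profile mm -14..16: [37, 38, 38, 38, 37, 36, 37, 41, 56, 75, 93, 115, 124, 123, 118, 112] darkest at [1, 1, 1, -4, -4, -4, -6, -1, -6]
scene +y median profile mm -14..16: [116, 121, 128, 133, 132, 120, 104, 88, 79, 86, 103, 123, 139, 150, 155, 158] darkest at [2, 2, 2, 2, 2, 2, 2, 2, 2]
scene -x median profile mm -14..16: [104, 105, 109, 121, 135, 143, 141, 120, 96, 81, 90, 114, 135, 150, 157, 159] darkest at [5, 5, 4, 5, 4, 4, 4, 4, 3]
scene +x median profile mm -14..16: [110, 111, 111, 110, 107, 95, 79, 68, 82, 109, 132, 133, 121, 109, 104, 104] darkest at [-2, -6, -1, 1, 1, 0, 0, 0, 0]
top -y median profile mm -14..16: [33, 44, 63, 92, 115, 120, 108, 94, 91, 97, 105, 114, 114, 111, 108, 109] darkest at [-1, 1, 0, -1, 0, 1, 1, 2, 2]
top +y median profile mm -14..16: [79, 83, 85, 91, 106, 128, 131, 119, 105, 92, 95, 116, 137, 149, 157, 157] darkest at [5, 4, 5, 4, 5, 5, 4, 5, 4]
top -x median profile mm -14..16: [35, 35, 35, 39, 47, 70, 90, 113, 108, 103, 101, 119, 138, 150, 155, 159] darkest at [-6, -6, -6, -6, -6, -6, 5, 5, -6]
top +x median profile mm -14..16: [89, 97, 119, 141, 141, 130, 106, 89, 102, 131, 152, 165, 168, 169, 168, 167] darkest at [0, -1, 0, 0, 0, 0, 0, 1, 1]
```

```bash
python3 - <<'E'
from h import *
M=ori(1.6)@R.from_rotvec([0,-2.7,0],degrees=True).as_matrix()
print(delta((.5125,-.272,.112),M))
E
```

```text
[0.0066, 0.0012, 0.0773, -0.0407, -2.6637, 0.8265]
```

>>> move_arm(plan=[[0.003, 0.001, 0.03, 0, -1.4, 0.4], [0.007, 0.001, 0.06, 0, -2.7, 0.8], [0.007, 0.001, 0.077, 0, -2.7, 0.8], [0.007, 0.001, 0.077, 0, -2.7, 0.8], [0.007, 0.001, 0.077, 0, -2.7, 0.8]])

```text
time_s: 11.4
tcp_pos: [0.5121, -0.2651, 0.276]
orientation: [[-0.027, 1.0, 0.001], [0.998, 0.027, -0.049], [-0.049, 0.0, -0.999]]
contact_force: [-0.4, -0.1, -3.6]
finger_gap: 0.152
finger_force: 55.0
```

```bash
python3 - <<'E'
from h import *
s=camera("scene")[:,:,::-1];cv2.imwrite("pics/s7.png",s)
cv2.imwrite("pics/m7.png",crop("s",s,295,195,95,90,6))
q=read_state();O=np.array(q["orientation"]);g=np.array(q["tcp_pos"])+.163*O[:,2];print(g,O.round(3).tolist(),q["contact_force"])
M=ori(1.6)@R.from_rotvec([0,-2.7,0],degrees=True).as_matrix()
print(delta((.5125,-.272,.090),M))
E
```

```text
[ 0.5126484  -0.27346111  0.11376957] [[-0.027, 1.0, 0.003], [0.998, 0.027, -0.049], [-0.049, 0.001, -0.999]] [ 0.58716705 -0.29134193 -3.10042299]
[0.0023, 0.0001, 0.0237, 0.07, 0.1115, -0.0716]
```

View pics/m7.png

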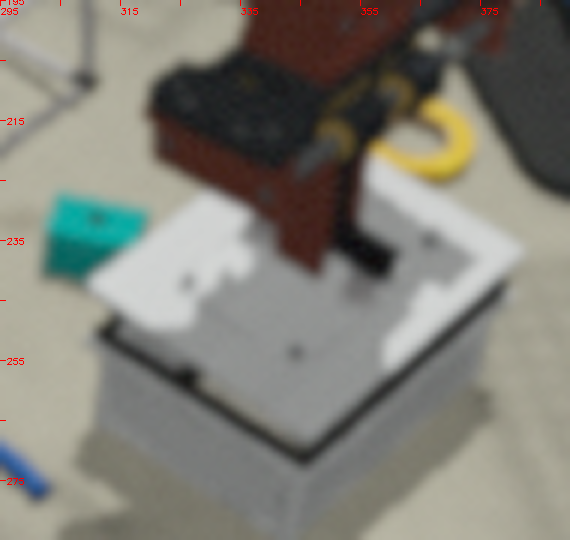

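The lid is over the box: left corner at (310,242), front (346,268), right (382,237). The left edge still looks higher than the front, so I'll fit the tilt from edge points.

```bash
cat > tilt.py <<'E'
from h import *
from scipy.optimize import least_squares
def fit(png,G,O):
    g=cv2.GaussianBlur(cv2.cvtColor(cv2.imread(png),cv2.COLOR_BGR2GRAY).astype(np.float32),(0,0),.6)
    LX0=-O[:,0];LX0=np.array([LX0[0],LX0[1],0]);LX0/=np.linalg.norm(LX0);B0=np.c_[LX0,np.cross([0,0,1],LX0),[0,0,1]]
    def W(q,p): # q lid coords, p=[dx,dy,pitch(+x down),roll]
        return G+B0@(np.array([p[0],p[1],0])+R.from_euler("yx",p[2:4],degrees=True).apply(np.array(q)-[0,0,.030]))
    obs=[]
    p0=[0,0,0,0]
    c=proj("scene",W((0,0,.005),p0))
    for A,B,fs in(((-.06,-.08,.005),(.06,-.08,.005),np.linspace(.05,.36,8)),((.06,-.08,.005),(.06,.08,.005),np.linspace(.45,.97,10)),((-.06,-.08,.005),(-.06,.08,.005),np.linspace(.05,.5,8))):
        A,B=np.array(A),np.array(B)
        for f in fs:
            q=A+(B-A)*f;a=proj("scene",W(q,p0));d=proj("scene",W(B,p0))-proj("scene",W(A,p0));n=np.array([-d[1],d[0]])/np.hypot(*d)
            if n@(a-c)<0:n=-n
            k=np.arange(-5,5.01,.25);P=(a+k[:,None]*n).astype(np.float32)
            v=cv2.remap(g,P[:,0][None],P[:,1][None],1)[0];i=np.argmin(np.gradient(v));obs.append((q,n,a+k[i]*n,k[i],v[0]))
    print([round(float(o[3]),2) for o in obs])
    r=least_squares(lambda p:[o[1]@(proj("scene",W(o[0],p))-o[2]) for o in obs]+[p[3]*.1],p0,x_scale=[.001,.001,1,1],loss="soft_l1",f_scale=.4)
    print("dx,dy mm",r.x[:2]*1e3,"pitch +x down, roll",r.x[2:],"cost",r.cost)
if __name__=="__main__":
    q=read_state();O=np.array(q["orientation"])
    fit("pics/s6.png",np.array([.51124,-.27104,.18909]),ori(2.3));fit("pics/s7.png",np.array([.51265,-.27346,.11377]),O)
E
python3 tilt.py
```

```text
[-0.25, -0.25, 0.25, 0.0, 0.25, 0.5, 0.75, 1.25, 0.75, 0.0, 0.5, 0.75, 0.75, 1.0, 1.5, 1.75, 1.75, 0.5, 1.5, 1.5, 1.25, 1.5, 1.25, 1.25, 1.5, 1.5]
dx,dy mm [ 1.86896204 -5.25887785] pitch +x down, roll [ 5.10152432 -1.04291829] cost 1.1106103124445152
[0.5, 0.5, 1.25, 2.0, 1.75, 1.5, 0.5, 5.0, 1.25, 1.25, 1.25, 1.0, 1.25, 1.0, 1.0, 0.25, 0.5, 1.25, 1.0, 0.75, 0.75, 0.5, 1.25, 0.25, 0.75, 0.5]
dx,dy mm [ 3.01685677 -7.09217848] pitch +x down, roll [5.17756252 0.55415651] cost 2.525451805012109
```

```bash
python3 - <<'E'
from h import *
M=ori(1.6)@R.from_rotvec([0,-4.5,0],degrees=True).as_matrix()
for z in(.107,.097,.091):print(delta((.5125,-.2714,z),M))
E
```

```text
[0.0072, 0.0001, 0.0067, 0.0689, -1.6884, -0.0727]
[0.0077, 0.0001, 0.0167, 0.0689, -1.6884, -0.0727]
[0.008, 0.0001, 0.0227, 0.0689, -1.6884, -0.0727]
```

>>> move_arm(plan=[[0.004, 0, 0.003, 0, -0.9, 0], [0.007, 0, 0.007, 0, -1.7, 0], [0.007, 0, 0.01, 0, -1.7, 0], [0.008, 0, 0.014, 0, -1.7, 0], [0.008, 0, 0.017, 0, -1.7, 0], [0.008, 0, 0.017, 0, -1.7, 0]])

```text
time_s: 12.05
tcp_pos: [0.5114, -0.2584, 0.2577]
orientation: [[-0.026, 1.0, 0.001], [0.997, 0.026, -0.078], [-0.078, -0.001, -0.997]]
contact_force: [-0.0, -0.0, -3.1]
finger_gap: 0.155
finger_force: 55.0
```

```bash
python3 - <<'E'
from h import *
q=read_state();O=np.array(q["orientation"]);g=np.array(q["tcp_pos"])+.163*O[:,2];print(g,q["contact_force"],q["moment"],q["finger_gap"])
M=ori(1.6)@R.from_rotvec([0,-4.5,0],degrees=True).as_matrix()
print(delta((.5125,-.2714,.091),M))
E
```

```text
[ 0.51162814 -0.27114386  0.09521586] [-0.02993185 -0.01284621 -3.12892919] [0.02076034 0.05671717 0.00750407] 0.15492496825631175
[0.0001, 0.0008, 0.0042, -0.0399, -0.0271, -0.1162]
```

>>> move_arm(plan=[[0, 0, 0.002, 0, 0, 0], [0, 0, 0.003, 0, 0, 0], [0, 0, 0.004, 0, 0, 0], [0, 0, 0.004, 0, 0, 0]])

```text
time_s: 12.45
tcp_pos: [0.5118, -0.2585, 0.2551]
orientation: [[-0.026, 1.0, 0.003], [0.997, 0.026, -0.077], [-0.077, 0.001, -0.997]]
contact_force: [-3.4, 4.7, 8.1]
finger_gap: 0.152
finger_force: 55.0
```

```bash
python3 - <<'E'
from h import *
q=read_state();O=np.array(q["orientation"]);g=np.array(q["tcp_pos"])+.163*O[:,2];print(g,q["contact_force"],q["moment"])
s=camera("scene")[:,:,::-1];cv2.imwrite("pics/s8.png",s)
E
```

```text
[ 0.51228458 -0.27111041  0.09256841] [-3.3621504   4.66231119  8.10380643] [ 0.46982571  0.67498029 -0.28271329]
```

The lip is inside the mouth and the lid touches the gasket (about 11 N). Letting go, backing off, then checking.

>>> move_arm(plan=[[0, 0, 0, 0, 0, 0], [0, 0, 0, 0, 0, 0], [0, 0, 0, 0, 0, 0], [0, 0, 0, 0, 0, 0]], grip=0.55)

```text
time_s: 12.9
tcp_pos: [0.5116, -0.2589, 0.2542]
orientation: [[-0.026, 1.0, 0.002], [0.997, 0.026, -0.078], [-0.078, 0.0, -0.997]]
contact_force: [0.2, 0.7, 0.1]
finger_gap: 0.439
finger_force: 0.0
```

>>> move_arm(plan=[[0, 0, -0.03, 0, 0, 0], [0, 0, -0.07, 0, 0, 0], [0, 0, -0.11, 0, 0, 0], [-0.15, 0, -0.15, 0, 0, 0], [-0.15, 0, -0.15, 0, 4.5, 0], [-0.15, 0, -0.15, 0, 4.5, 0], [-0.15, 0, -0.15, 0, 4.5, 0], [-0.15, 0, -0.15, 0, 4.5, 0]])

```text
time_s: 13.7
tcp_pos: [0.5141, -0.3984, 0.4155]
orientation: [[-0.022, 1.0, 0.0], [1.0, 0.022, -0.001], [-0.001, 0.0, -1.0]]
contact_force: [-0.2, 0.4, 0.0]
finger_gap: 0.449
finger_force: 0.0
```

```bash
python3 - <<'E'
from h import *
s=camera("scene")[:,:,::-1];t=camera("top")[:,:,::-1];cv2.imwrite("pics/s9.png",s);cv2.imwrite("pics/t9.png",t)
a=crop("s",s,298,205,90,80,5);b=crop("t",t,305,180,62,80,5);cv2.imwrite("pics/m9.png",np.hstack([a,b]))
print(a.shape,b.shape,read_state()["tcp_pos"])
# predictions for level lid at z 60 
a=np.radians(1.6);Y=np.array([np.cos(a),np.sin(a),0]);X=np.array([np.sin(a),-np.cos(a),0]);C=np.array([.512,-.2712,.065])
for x,y in((-60,80),(-60,-80),(60,-80),(60,80)):
    w=C+X*x/1e3+Y*y/1e3;print(x,y,proj("scene",w).round(1),proj("top",w).round(1))
b=(305,180,62,80);q,bp,A=quad(mask(t,b,185,255,60),b);print("top lid mask quad",q.round(1).tolist(),A)
E
```

```text
(400, 450, 3) (400, 310, 3) [ 0.51540922 -0.39532289  0.414527  ]
-60 80 [344.7 219.9] [324.2 197.5]
-60 -80 [308.2 248.2] [319.1 247.2]
60 -80 [346.  272.1] [357.4 252.4]
60 80 [381.6 240.6] [361.6 202.5]
top lid mask quad [[361.8, 203.3], [356.9, 217.8], [304.6, 239.3], [304.6, 179.6], [325.9, 179.6]] 2397.046875
```

View pics/m9.png

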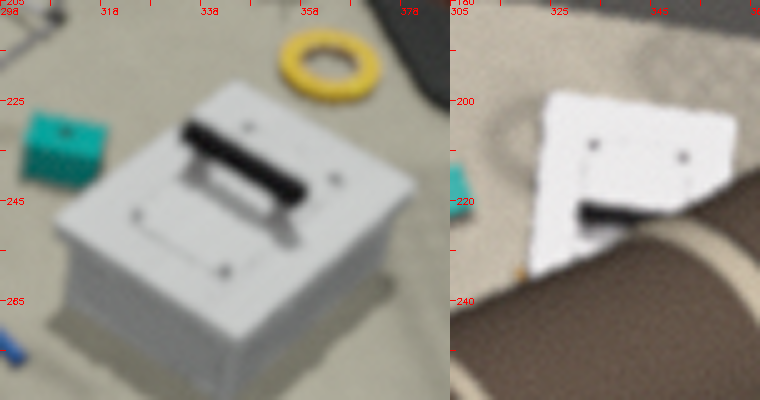

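The lid sits level on the gasket, with corners at scene (309,249), (346,221), (381,242) and (346,273), about where predicted. Now I'll close the fingers and press each corner.

```bash
cat > c.py <<'E'
from h import *
a=np.radians(1.6);Y=np.array([np.cos(a),np.sin(a),0]);X=np.array([np.sin(a),-np.cos(a),0]);C=np.array([.5115,-.2715,0])
q=read_state();print(q["contact_force"],"tip",np.array(q["tcp_pos"])+.182*np.array(q["orientation"])[:,2])
for n,x,y in((1,-52,72),(2,-52,-72),(3,52,-72),(4,52,72)):
    w=C+X*x/1e3+Y*y/1e3+[0,0,.08];print(n,w.round(4),delta(w,ori(1.6),d=.182))
E
python3 c.py
```

```text
[-0.36876079  0.80090556  0.06582339] tip [ 0.51527618 -0.39500144  0.23252733]
1 [ 0.582  -0.2175  0.08  ] [0.1757, 0.0715, 0.1528, -0.0391, -0.1023, -0.0648]
2 [ 0.4381 -0.2215  0.08  ] [0.1755, -0.0725, 0.1529, -0.0391, -0.1023, -0.0648]
3 [ 0.441  -0.3255  0.08  ] [0.0715, -0.0724, 0.1527, -0.0391, -0.1023, -0.0648]
4 [ 0.5849 -0.3215  0.08  ] [0.0717, 0.0716, 0.1526, -0.0391, -0.1023, -0.0648]
```

>>> move_arm(plan=[[0.072, 0.072, 0.08, 0, 0, 0], [0.072, 0.072, 0.12, 0, 0, 0], [0.072, 0.072, 0.12, 0, 0, 0], [0.072, 0.072, 0.15, 0, 0, 0], [0.072, 0.072, 0.152, 0, 0, 0], [0.072, 0.072, 0.152, 0, 0, 0]], grip=1, grip_force=20)

```text
time_s: 14.4
tcp_pos: [0.5851, -0.3215, 0.2633]
orientation: [[-0.027, 1.0, -0.002], [1.0, 0.027, 0.001], [0.001, -0.002, -1.0]]
contact_force: [-0.4, -0.3, 1.0]
finger_gap: 0.006
finger_force: 0.0
```

>>> move_arm(plan=[[0, 0, 0.01, 0, 0, 0], [0, 0, 0.014, 0, 0, 0], [0, 0, 0.016, 0, 0, 0], [0, 0, 0.018, 0, 0, 0], [0, 0, 0.02, 0, 0, 0], [0, 0, 0.022, 0, 0, 0], [0, 0, 0.022, 0, 0, 0], [0, 0, 0.022, 0, 0, 0]])

```text
time_s: 15.2
tcp_pos: [0.5852, -0.3235, 0.244]
orientation: [[-0.025, 1.0, 0.003], [1.0, 0.025, -0.0], [-0.0, 0.003, -1.0]]
contact_force: [-3.8, 2.4, 13.3]
finger_gap: 0.004
finger_force: 6.6
```

```bash
python3 c.py
```

```text
[-3.7534976   2.35440193 13.26636016] tip [ 0.58566844 -0.32352183  0.06200547]
1 [ 0.582  -0.2175  0.08  ] [0.106, -0.0005, -0.018, 0.1445, 0.0129, -0.1552]
2 [ 0.4381 -0.2215  0.08  ] [0.1056, -0.1445, -0.0184, 0.1445, 0.0129, -0.1552]
3 [ 0.441  -0.3255  0.08  ] [0.0016, -0.1442, -0.0184, 0.1445, 0.0129, -0.1552]
4 [ 0.5849 -0.3215  0.08  ] [0.002, -0.0002, -0.018, 0.1445, 0.0129, -0.1552]
```

Yielding (z about 62 mm at 13 N). Pressing further.

>>> move_arm(plan=[[0, 0, 0.001, 0, 0, 0], [0, 0, 0.002, 0, 0, 0], [0, 0, 0.003, 0, 0, 0], [0, 0, 0.003, 0, 0, 0], [0, 0, 0.003, 0, 0, 0]])

```text
time_s: 15.7
tcp_pos: [0.5852, -0.3237, 0.2427]
orientation: [[-0.025, 1.0, 0.004], [1.0, 0.025, 0.0], [0.0, 0.004, -1.0]]
contact_force: [-7.1, 4.7, 26.1]
finger_gap: 0.005
finger_force: 12.7
```

```bash
python3 c.py
```

```text
[-7.05479416  4.67568264 26.06356747] tip [ 0.58582227 -0.32365555  0.06067801]
1 [ 0.582  -0.2175  0.08  ] [0.1062, -0.0004, -0.0193, 0.201, -0.0096, -0.16]
2 [ 0.4381 -0.2215  0.08  ] [0.1058, -0.1444, -0.0198, 0.201, -0.0096, -0.16]
3 [ 0.441  -0.3255  0.08  ] [0.0018, -0.1441, -0.0198, 0.201, -0.0096, -0.16]
4 [ 0.5849 -0.3215  0.08  ] [0.0022, -0.0001, -0.0193, 0.201, -0.0096, -0.16]
```

Corner 4 is home (26 N, z about 60.7 mm). Next, corner 1 at -x,+y.

>>> move_arm(plan=[[0, 0, -0.02, 0, 0, 0], [0.045, 0, -0.02, 0, 0, 0], [0.09, 0, -0.02, 0, 0, 0], [0.105, 0, -0.02, 0, 0, 0], [0.105, 0, -0.02, 0, 0, 0], [0.105, 0, -0.01, 0, 0, 0], [0.105, 0, -0.007, 0, 0, 0], [0.105, 0, -0.005, 0, 0, 0], [0.105, 0, -0.003, 0, 0, 0], [0.105, 0, -0.002, 0, 0, 0], [0.105, 0, -0.001, 0, 0, 0], [0.105, 0, 0, 0, 0, 0], [0.105, 0, 0, 0, 0, 0], [0.105, 0, 0, 0, 0, 0]])

```text
time_s: 17.1
tcp_pos: [0.5827, -0.2197, 0.2423]
orientation: [[-0.023, 1.0, 0.004], [1.0, 0.023, 0.002], [0.002, 0.004, -1.0]]
contact_force: [-9.2, 8.1, 37.8]
finger_gap: 0.002
finger_force: 18.7
```

```bash
python3 c.py
```

```text
[-9.21032586  8.06116676 37.83751522] tip [ 0.58333658 -0.21935237  0.06032323]
1 [ 0.582  -0.2175  0.08  ] [0.0023, -0.0006, -0.0197, 0.2049, -0.1082, -0.2553]
2 [ 0.4381 -0.2215  0.08  ] [0.0016, -0.1446, -0.0202, 0.2049, -0.1082, -0.2553]
3 [ 0.441  -0.3255  0.08  ] [-0.1024, -0.1441, -0.0204, 0.2049, -0.1082, -0.2553]
4 [ 0.5849 -0.3215  0.08  ] [-0.1017, -0.0001, -0.0199, 0.2049, -0.1082, -0.2553]
```

Corner 1 is home too, with more force than needed, so I'll end 1.5 mm higher next time. Corner 2 next.

>>> move_arm(plan=[[0, 0, -0.02, 0, 0, 0], [0, -0.045, -0.025, 0, 0, 0], [0, -0.09, -0.025, 0, 0, 0], [0, -0.13, -0.025, 0, 0, 0], [0.001, -0.144, -0.025, 0, 0, 0], [0.001, -0.144, -0.022, 0, 0, 0], [0.001, -0.144, -0.012, 0, 0, 0], [0.001, -0.144, -0.009, 0, 0, 0], [0.001, -0.144, -0.007, 0, 0, 0], [0.001, -0.144, -0.005, 0, 0, 0], [0.001, -0.144, -0.004, 0, 0, 0], [0.001, -0.144, -0.003, 0, 0, 0], [0.001, -0.144, -0.002, 0, 0, 0], [0.001, -0.144, -0.002, 0, 0, 0]])

```text
time_s: 18.5
tcp_pos: [0.4398, -0.2209, 0.2423]
orientation: [[-0.027, 1.0, 0.001], [1.0, 0.027, 0.002], [0.002, 0.001, -1.0]]
contact_force: [-10.8, 7.3, 42.8]
finger_gap: 0.011
finger_force: 21.9
```

```bash
python3 c.py
```

```text
[-10.81750742   7.29984351  42.76706653] tip [ 0.44005443 -0.22052162  0.06031064]
1 [ 0.582  -0.2175  0.08  ] [-0.0003, 0.1423, -0.0195, 0.0804, -0.1184, -0.0786]
2 [ 0.4381 -0.2215  0.08  ] [-0.0005, -0.0017, -0.0197, 0.0804, -0.1184, -0.0786]
3 [ 0.441  -0.3255  0.08  ] [-0.1045, -0.0016, -0.0199, 0.0804, -0.1184, -0.0786]
4 [ 0.5849 -0.3215  0.08  ] [-0.1043, 0.1424, -0.0197, 0.0804, -0.1184, -0.0786]
```

>>> move_arm(plan=[[0, 0, -0.02, 0, 0, 0], [-0.045, -0.002, -0.025, 0, 0, 0], [-0.09, -0.002, -0.025, 0, 0, 0], [-0.104, -0.002, -0.025, 0, 0, 0], [-0.104, -0.002, -0.022, 0, 0, 0], [-0.104, -0.002, -0.012, 0, 0, 0], [-0.104, -0.002, -0.009, 0, 0, 0], [-0.104, -0.002, -0.007, 0, 0, 0], [-0.104, -0.002, -0.005, 0, 0, 0], [-0.104, -0.002, -0.004, 0, 0, 0], [-0.104, -0.002, -0.003, 0, 0, 0], [-0.104, -0.002, -0.003, 0, 0, 0]])

```text
time_s: 19.7
tcp_pos: [0.4392, -0.3229, 0.2435]
orientation: [[-0.028, 1.0, -0.001], [1.0, 0.028, 0.002], [0.002, -0.001, -1.0]]
contact_force: [-2.5, 2.3, 9.4]
finger_gap: 0.007
finger_force: 4.8
```

```bash
python3 c.py
```

```text
[-2.54222381  2.26417396  9.39727272] tip [ 0.43905905 -0.32241319  0.06153913]
1 [ 0.582  -0.2175  0.08  ] [0.1014, 0.1457, -0.0183, -0.0381, -0.1416, -0.0114]
2 [ 0.4381 -0.2215  0.08  ] [0.1014, 0.0017, -0.0182, -0.0381, -0.1416, -0.0114]
3 [ 0.441  -0.3255  0.08  ] [-0.0026, 0.0017, -0.0185, -0.0381, -0.1416, -0.0114]
4 [ 0.5849 -0.3215  0.08  ] [-0.0026, 0.1457, -0.0186, -0.0381, -0.1416, -0.0114]
```

>>> move_arm(plan=[[-0.001, 0, 0.001, 0, 0, 0], [-0.001, 0, 0.002, 0, 0, 0], [-0.001, 0, 0.003, 0, 0, 0], [-0.001, 0, 0.003, 0, 0, 0]])

```text
time_s: 20.1
tcp_pos: [0.4391, -0.3236, 0.2422]
orientation: [[-0.028, 1.0, 0.0], [1.0, 0.028, 0.005], [0.005, 0.0, -1.0]]
contact_force: [-9.2, 9.0, 32.5]
finger_gap: 0.008
finger_force: 16.2
```

```bash
python3 c.py
```

```text
[-9.2081804   9.02329509 32.50124007] tip [ 0.43909093 -0.32266703  0.0601779 ]
1 [ 0.582  -0.2175  0.08  ] [0.1021, 0.1458, -0.0193, 0.0111, -0.2831, -0.0086]
2 [ 0.4381 -0.2215  0.08  ] [0.1021, 0.0018, -0.0193, 0.0111, -0.2831, -0.0086]
3 [ 0.441  -0.3255  0.08  ] [-0.0019, 0.0018, -0.0198, 0.0111, -0.2831, -0.0086]
4 [ 0.5849 -0.3215  0.08  ] [-0.0019, 0.1458, -0.0198, 0.0111, -0.2831, -0.0086]
```

Corner 3 is home. A second round checks 4, 1 and 2, which may have risen.

>>> move_arm(plan=[[0, 0, -0.02, 0, 0, 0], [0, 0.045, -0.025, 0, 0, 0], [0, 0.09, -0.025, 0, 0, 0], [0, 0.13, -0.025, 0, 0, 0], [0, 0.145, -0.022, 0, 0, 0], [0, 0.145, -0.012, 0, 0, 0], [0, 0.145, -0.009, 0, 0, 0], [0, 0.145, -0.006, 0, 0, 0], [0, 0.145, -0.004, 0, 0, 0], [0, 0.145, -0.002, 0, 0, 0], [0, 0.145, -0.001, 0, 0, 0], [0, 0.145, -0.001, 0, 0, 0]])

```text
time_s: 21.3
tcp_pos: [0.5836, -0.3221, 0.2428]
orientation: [[-0.025, 1.0, 0.0], [1.0, 0.025, 0.001], [0.001, 0.001, -1.0]]
contact_force: [-3.3, 2.1, 8.5]
finger_gap: 0.012
finger_force: 3.9
```

>>> move_arm(plan=[[0, 0, -0.02, 0, 0, 0], [0.045, 0, -0.02, 0, 0, 0], [0.09, 0, -0.02, 0, 0, 0], [0.104, 0, -0.02, 0, 0, 0], [0.104, 0, -0.02, 0, 0, 0], [0.104, 0, -0.01, 0, 0, 0], [0.104, 0, -0.006, 0, 0, 0], [0.104, 0, -0.004, 0, 0, 0], [0.104, 0, -0.003, 0, 0, 0], [0.104, 0, -0.002, 0, 0, 0], [0.104, 0, -0.001, 0, 0, 0], [0.104, 0, -0.001, 0, 0, 0]])

```text
time_s: 22.5
tcp_pos: [0.5814, -0.2182, 0.2428]
orientation: [[-0.026, 1.0, 0.0], [1.0, 0.026, -0.0], [-0.0, 0.0, -1.0]]
contact_force: [0.0, -1.1, 1.7]
finger_gap: 0.008
finger_force: 0.6
```

```bash
python3 c.py
```

```text
[ 0.02260124 -1.07675131  1.73790977] tip [ 0.58151177 -0.21819738  0.06080771]
1 [ 0.582  -0.2175  0.08  ] [0.0006, 0.0006, -0.0192, 0.023, 0.0137, -0.1342]
2 [ 0.4381 -0.2215  0.08  ] [0.0003, -0.1434, -0.0192, 0.023, 0.0137, -0.1342]
3 [ 0.441  -0.3255  0.08  ] [-0.1037, -0.1431, -0.0192, 0.023, 0.0137, -0.1342]
4 [ 0.5849 -0.3215  0.08  ] [-0.1034, 0.0009, -0.0192, 0.023, 0.0137, -0.1342]
```

>>> move_arm(plan=[[0, 0, 0.001, 0, 0, 0], [0, 0, 0.002, 0, 0, 0], [0, 0, 0.003, 0, 0, 0], [0, 0, 0.003, 0, 0, 0]])

```text
time_s: 22.9
tcp_pos: [0.5814, -0.2183, 0.2423]
orientation: [[-0.026, 1.0, 0.002], [1.0, 0.026, 0.001], [0.001, 0.002, -1.0]]
contact_force: [-9.0, 2.2, 24.4]
finger_gap: 0.006
finger_force: 12.4
```

>>> move_arm(plan=[[0, 0, -0.02, 0, 0, 0], [0, -0.045, -0.025, 0, 0, 0], [0, -0.09, -0.025, 0, 0, 0], [0, -0.13, -0.025, 0, 0, 0], [0, -0.143, -0.025, 0, 0, 0], [0, -0.143, -0.022, 0, 0, 0], [0, -0.143, -0.012, 0, 0, 0], [0, -0.143, -0.009, 0, 0, 0], [0, -0.143, -0.006, 0, 0, 0], [0, -0.143, -0.004, 0, 0, 0], [0, -0.143, -0.002, 0, 0, 0], [0, -0.143, -0.001, 0, 0, 0], [0, -0.143, -0.001, 0, 0, 0]])

```text
time_s: 24.2
tcp_pos: [0.4388, -0.2218, 0.2422]
orientation: [[-0.026, 1.0, 0.001], [1.0, 0.026, 0.002], [0.002, 0.001, -1.0]]
contact_force: [-8.1, 4.8, 29.8]
finger_gap: 0.003
finger_force: 14.7
```

>>> move_arm(plan=[[0, 0, -0.02, 0, 0, 0], [-0.045, 0, -0.025, 0, 0, 0], [-0.09, 0, -0.025, 0, 0, 0], [-0.104, 0, -0.025, 0, 0, 0], [-0.104, 0, -0.022, 0, 0, 0], [-0.104, 0, -0.012, 0, 0, 0], [-0.104, 0, -0.008, 0, 0, 0], [-0.104, 0, -0.005, 0, 0, 0], [-0.104, 0, -0.003, 0, 0, 0], [-0.104, 0, -0.001, 0, 0, 0], [-0.104, 0, 0, 0, 0, 0], [-0.104, 0, 0, 0, 0, 0]])

```text
time_s: 25.4
tcp_pos: [0.4412, -0.3249, 0.2423]
orientation: [[-0.026, 1.0, 0.001], [1.0, 0.026, 0.003], [0.003, 0.001, -1.0]]
contact_force: [-7.2, 6.4, 23.6]
finger_gap: 0.008
finger_force: 11.8
```

>>> move_arm(plan=[[0, 0, -0.02, 0, 0, 0], [0, 0.045, -0.025, 0, 0, 0], [0, 0.09, -0.025, 0, 0, 0], [0, 0.13, -0.025, 0, 0, 0], [0, 0.144, -0.022, 0, 0, 0], [0, 0.144, -0.012, 0, 0, 0], [0, 0.144, -0.009, 0, 0, 0], [0, 0.144, -0.006, 0, 0, 0], [0, 0.144, -0.004, 0, 0, 0], [0, 0.144, -0.002, 0, 0, 0], [0, 0.144, 0, 0, 0, 0], [0, 0.144, 0, 0, 0, 0]])

```text
time_s: 26.6
tcp_pos: [0.5846, -0.3223, 0.2424]
orientation: [[-0.025, 1.0, 0.001], [1.0, 0.025, 0.001], [0.001, 0.001, -1.0]]
contact_force: [-5.2, 2.7, 13.4]
finger_gap: 0.006
finger_force: 6.6
```

```bash
python3 c.py
```

```text
[-5.23250841  2.73068757 13.35433686] tip [ 0.58474362 -0.32216303  0.06043994]
1 [ 0.582  -0.2175  0.08  ] [0.1048, 0.0001, -0.0195, 0.056, -0.0342, -0.1618]
2 [ 0.4381 -0.2215  0.08  ] [0.1044, -0.1439, -0.0196, 0.056, -0.0342, -0.1618]
3 [ 0.441  -0.3255  0.08  ] [0.0004, -0.1436, -0.0197, 0.056, -0.0342, -0.1618]
4 [ 0.5849 -0.3215  0.08  ] [0.0008, 0.0004, -0.0196, 0.056, -0.0342, -0.1618]
```

All four corners are level at 60.3 ± 0.1 mm. One firmer press on corner 4, then I'll retreat and look.

>>> move_arm(plan=[[0, 0, 0.001, 0, 0, 0], [0, 0, 0.002, 0, 0, 0], [0, 0, 0.002, 0, 0, 0]])

```text
time_s: 26.9
tcp_pos: [0.5845, -0.3224, 0.2423]
orientation: [[-0.025, 1.0, 0.002], [1.0, 0.025, 0.001], [0.001, 0.002, -1.0]]
contact_force: [-10.0, 5.1, 28.0]
finger_gap: -0.0
finger_force: 13.7
```

>>> move_arm(plan=[[0, 0, -0.03, 0, 0, 0], [0, 0, -0.08, 0, 0, 0], [0, 0, -0.13, 0, 0, 0], [0, 0, -0.18, 0, 0, 0], [0.1, 0, -0.2, 0, 0, 0], [0.25, 0, -0.2, 0, 0, 0], [0.3, 0, -0.2, 0, 0, 0], [0.3, 0, -0.2, 0, 0, 0], [0.3, 0, -0.2, 0, 0, 0], [0.3, 0, -0.2, 0, 0, 0], [0.3, 0, -0.2, 0, 0, 0], [0.3, 0, -0.2, 0, 0, 0]])

```text
time_s: 28.1
tcp_pos: [0.5772, -0.0203, 0.4388]
orientation: [[-0.029, 1.0, 0.0], [1.0, 0.029, 0.001], [0.001, 0.001, -1.0]]
contact_force: [-0.3, -1.2, 0.2]
finger_gap: 0.005
finger_force: 0.0
```

```bash
python3 - <<'E'
from h import *
s=camera("scene")[:,:,::-1];t=camera("top")[:,:,::-1]
a=crop("s",s,230,180,155,105,3);b=crop("t",t,220,150,150,120,3)
o=np.zeros((360,465,3),np.uint8);o[:315]=a
cv2.imwrite("pics/m10.png",cv2.resize(np.hstack([o,b]),(800,315)))
print(read_state()["contact_force"])
E
```

```text
[ 0.51219827 -0.52823866 -0.32917462]
```

View pics/m10.png

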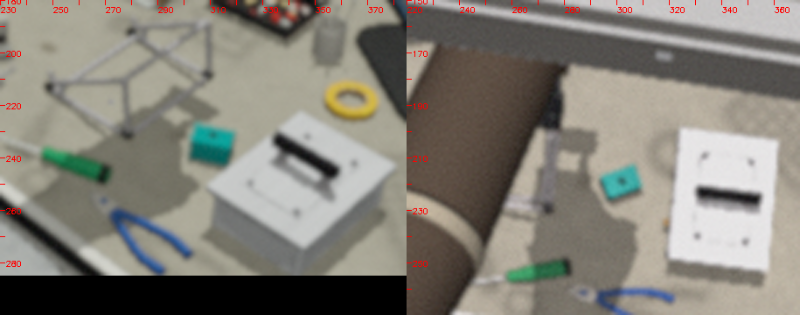

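The lid sits flat on the box at about scene (347,248). The driver, pliers, tape and turquoise block look undisturbed, and the arm is clear.

```bash
python3 -c "
from station import sign_off
print(sign_off())"
```

```text
the job is handed in; nothing more can be done
None
```

The job is handed in at about 28 s of the 69 s allowed: the steel block stands in the empty half of the box, and the lid is down at all four corners, each measured at about 60.3 mm when pressed; the largest press was 43 N vertical, at the fingertips on corner 2.

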